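# Tighten the lens retaining ring of a photometer with a two-pin spanner

### The arm

A 6-joint arm with a two-finger parallel gripper is mounted at the origin on the work surface. World frame = base frame: x ahead of the robot, y to its left, z up, the work surface at z = 0. Lengths are in m, angles in rad, forces in N, time in s.
With the tool pointing down it reaches from about 0.375 to 0.9 m from the base axis. Payload 3.1 kg.
Tool frame: the origin (TCP) lies between the finger pads; the fingertips stand robot.tip_extent ahead of it and the grasp point (between the pads) lies 3 mm ahead of it (robot.tip_extent is the distance from the TCP to the fingertips, in m); z points along the fingers, x is the direction in which the jaws open and shut, and the axes are right-handed (so a half turn about z gives the same grasp; the last joint's range is limited). The gripper opens to 87 mm and grips with 3 to 60 N. Pads are 19 mm wide; open, the fingers measure 117 mm over their backs; the gripper's body (75 mm by 190 mm) begins 51 mm behind the grasp point.
Start: joints at [1.155, 0.527, 1.433, -0, 1.181, -0.178], TCP at [0.147, 0.608, 0.21] pointing down, gripper open.
Joint ranges: [-3.08, 3.08], [-0.75, 2.2], [0.22, 2.44], [-1.43, 4.57], [0, 2.65], [-2.85, 2.85]. Speed limits (rad/s): [2.79, 2.79, 3.14, 3.14, 3.14, 3.14].

### API

Orientations are given as a unit quaternion [x, y, z, w].
In Python, from rig import robot, cams gives the robot as it stands.
- The arm moves only by the tool carry_out, never from a script. Its argument "steps" is a list of rows, each a list of 3 entries, a list of its own where there are three numbers: the shift along the world's x, y, z in cm, then the turn about the world's z in degrees, then the closure, from 0 (fully open) to 1 (shut). In form: [[[dx, dy, dz], spin, fingers], ...]. A call has 1 to 10 rows; each row shifts and turns the pose as measured when the row begins; what a row does not reach is not made up. A row lasts 1/10 s, in which the tool goes at most 50 mm and 8.59 degrees, less where a joint would pass 70% of its speed; a pose out of reach is approached as far as the arm can. A call with a gripper value outside its range is refused whole. The fingers move at their own pace and stop on an object; "squeeze" is the grip in N (left out, the last holds). Time passes only in rows, so rows that do not move let the fingers close. It gives the time, the measured TCP pose, the force and the opening at its end, in the units of the state.
- robot.get_obs(): the state, without advancing time (a new reading comes with each control period).
- cams.camera(name): name is "scene" or "top" or "wrist"; returns a dict with "pixels" (480x640x3 uint8, red, green, blue), "fx", "fy", "cx", "cy" (pixels), "eye" and "rotation" of the camera in the world. Camera axes: x right, y up, looking along -z (the intrinsics and any distortion apply to the point x, -y, -z); pixel columns grow to the right and rows downward; lengths in m; the calibration is good to about 2 mm. A picture is of the moment at which its call begins. There is no depth.
- robot.hand_in(): hands the job in, once; it reports no verdict.
The state is a dict: "time": time; "q": joint angles; "joint_velocities": joint speeds; "joint_torque": joint torques, N m; "position": TCP position; "tool_rot": TCP orientation; "ft_force": force on the tool from outside, world axes, zero at the start; "moment": the same for the moment, N m; "grip_width": finger opening in m.
Only numpy, scipy, OpenCV 4.12 (cv2) and the standard library are available. Lean on these libraries where they do the work, as an engineer would, in place of code of your own. Each camera call takes 0.05 s, during which the arm holds its last target. There are 200 camera calls.

### The job

Take the larger two-pin spanner from its stand, feel its pins down into the two holes of the recessed retaining ring in the lens cell, and turn the ring clockwise, seen from above, until it is home against its stop. Press and turn gently, because the lens lies just under the ring; then lift the spanner out and stand it back, fully down, in its own stand. Leave everything else where it is.

Things in the scene. Friction and masses are not known exactly. Their poses are not given: they have to be found in the camera images.
- nest: Fixed square aluminium base plate, 120 x 120 x 12 mm, carrying a photometer's lens cell, a grey round barrel 80 mm across on the same axis. Origin at the middle of the plate's underside, z up, x and y along its edges. The barrel's rim is 62 mm above the bench, its mouth 63 mm across; the retaining ring lies 3 mm below the rim.
- nest_axis (a point): Centre of the ring's top face, on the barrel's axis, 59 mm above the bench; axes as the plate's. Steel ring, 62 mm across, 24 mm opening over the glass lens, 7 mm thick, with two opposite 9 mm holes through it, 20 mm from the axis (hard floor 7 mm down). The bearing of the holes is NOT reported.
- nest_holes (a point): The same point, for the holes: the line through them starts anywhere within 0.45 rad, either way, of this point's x axis, which does not turn with the ring. It has to be seen, or felt for: dab or slide the pins lightly on the ring's top face at successive bearings until they drop in. Pressing 3 to 6 N does not turn the ring.
- ring (a joint): Angle of the retaining ring about the cell's vertical axis, rad: grows as the ring turns clockwise seen from above. It starts loose between 0 and 0.06; the hard stop where it is home is at 0.70. It turns stiffly (about 0.18 N m of friction, no spring) and stays where it is left.
- spanner_grip (a point): Larger two-pin spanner, loose, 72 mm tall, about 0.16 kg: centre of its upright black grip, 30 (x) x 16 (y) x 48 mm, to be held across its 16 mm. Below it a steel crossbar 62 (x) x 18 x 10 mm, underside 36 mm below this point, and two round 6 mm pins, 14 mm long, 20 mm either side along x, tips 50 mm below this point. Half a turn about z leaves it the same.
- spanner_pins (a point): Point of the same spanner midway between its two pin tips, on its axis; same axes.
- stand_top (a point): Fixed grey stand of the larger spanner, 90 (x) x 56 x 30 mm: centre of its top face, x along its length. Two square 16 mm wells, 22 mm deep, 20 mm either side along x, take the pins; the spanner stands upright with its crossbar flat on the top face, pin tips 14 mm below this point, grip's centre 36 mm above.
- stand2_top (a point): Fixed grey stand of the smaller spanner, same block with its wells 12 mm either side; centre of its top face. The two stands may change places.
- flask: Bystander, to be left alone: conical glass flask, 130 mm tall, 84 mm base. Origin at the middle of its underside.
- reagent: Bystander, to be left alone: amber reagent bottle, 120 mm tall, 56 mm across. Origin at the middle of its underside.
- spare: Bystander, to be left alone: spare plain steel ring lying flat, 62 mm across, 7 mm thick. Origin at the middle of its underside.
- cuvettes: Bystander, to be left alone: blue divided cuvette tray, 80 x 110 x 35 mm. Origin at the middle of its underside.
- model: Bystander, to be left alone: small ball-and-stick molecule model, about 70 mm across. Origin at the middle of its underside.
- cap: Bystander, to be left alone: black plastic lens cap lying flat, 44 mm across, 14 mm thick. Origin at the middle of its underside.
- spanner2: Bystander, to be left alone: the smaller two-pin spanner (42 mm crossbar, pins 24 mm apart, grip 20 x 12 x 34 mm) standing in its own stand; wrong size for this ring. Origin at the middle of its underside (pin tips).

How it is judged:
On the way, in this order (a step that is already met when the one before it is completed fails the run):
1. both pins of the larger spanner are down in the holes of the ring, the ring not yet home (horizontal distance between spanner_pins and nest_axis below 0.004 m and z of spanner_pins in the frame of nest_axis between -0.012 and -0.004 m and angle between spanner_pins's own z axis and vertical below 0.1 rad and value of joint ring below 0.6 rad), for 0.1 s.
2. the ring is turned home with the pins still in its holes (horizontal distance between spanner_pins and nest_axis below 0.004 m and z of spanner_pins in the frame of nest_axis between -0.012 and -0.004 m and angle between spanner_pins's own z axis and vertical below 0.1 rad and value of joint ring above 0.66 rad), for 0.1 s.
At the end, for the whole second after the job is handed in: the ring stands within 0.04 rad of its stop at 0.70; the larger spanner stands released, upright (within 0.08 rad) and at rest in its own stand, within 8 mm of its middle and within 3 mm of fully down (value of joint ring above 0.66 rad and horizontal distance between spanner_pins and stand_top below 0.008 m and z of spanner_pins in the frame of stand_top below -0.011 m and angle between spanner_pins's own z axis and vertical below 0.08 rad and linear speed of spanner below 0.02 m/s); the robot touches nothing.
It fails at once if the spanner bears on the lens cell or its ring with more than 40 N (its contacts added up) (contact force between spanner and cell above 40 N).
It fails at once if the robot itself touches the lens cell or its ring with more than 3 N (contact force between any of the fingers, the arm and cell above 3 N).
It fails at once if a bystander is moved more than 20 mm (distance of any of flask, reagent, spare, cuvettes, model, cap, spanner2 from where it was at the start of the episode above 0.02 m).
It also fails if it takes over 72 s, if anything falls off the work surface, if the arm or the gripper's body presses on something with over 40 N, if the wrist force passes 120 N, or if a joint passes its speed limit or range.

## Working session

There is one attempt and no reset: what is moved stays moved. The work goes in short steps, Python scripts to look and compute and a tool call to move; the robot and the scene stay as the last step left them, time stands still between calls to the robot, and variables do not carry over. Pictures are saved under pics/ and viewed, about 8 in all and at most 12, crops included, and the job is handed in when it is done.

Besides the shell and the picture viewer there is one more tool, called after ">>>" in YAML: its name, and indented under it one key for each argument. carry_out: Moves the arm, as the interface text tells. Its arguments: {"type":"object","properties":{"steps":{"type":"array"},"squeeze":{"type":"number"}},"required":["steps"]}

```bash
ls; mkdir -p pics
cat > h.py <<'E'
import numpy as np, cv2
from rig import robot, cams
def shot(n,f=None):
    c=cams.camera(n)
    if f: cv2.imwrite('pics/'+f,c['pixels'][:,:,::-1])
    return c
def ray(c,u,v):
    d=np.array([(u-c['cx'])/c['fx'],-(v-c['cy'])/c['fy'],-1.]); return np.array(c['eye']),np.array(c['rotation'])@d
def at(c,u,v,z):
    e,d=ray(c,u,v); return e+d*(z-e[2])/d[2]
def proj(c,p):
    q=np.array(c['rotation']).T@(np.array(p)-c['eye']); return c['cx']-c['fx']*q[0]/q[2], c['cy']+c['fy']*q[1]/q[2]
E
python3 - <<'E'
from h import *
t=shot('top','top.png'); s=shot('scene','scene.png')
for c in(t,s): print({k:c[k] for k in c if k!='pixels'})
print(robot.get_obs(), robot.tip_extent)
E
```

```text
pics
{'fx': 461.2557346210076, 'fy': 461.2557346210076, 'cx': 317.57977805270417, 'cy': 247.4698785634614, 'eye': array([0.48093376, 0.00697666, 1.12883052]), 'rotation': array([ 0.03381387, -0.02218639, -0.70058714,  0.71241985])}
{'fx': 444.10856841686996, 'fy': 444.10856841686996, 'cx': 320.9608258727818, 'cy': 240.7587751541038, 'eye': array([1.14764636, 0.26010132, 0.70301384]), 'rotation': array([0.21445588, 0.30939713, 0.76990891, 0.51528862])}
{'time': 0.1, 'q': array([ 1.15546798e+00,  5.28437017e-01,  1.43377214e+00, -2.15857627e-05,
        1.18138726e+00, -1.78472295e-01]), 'joint_velocities': array([-0.00017619, -0.00289784, -0.00336829,  0.00156926, -0.00019604,
        0.00109171]), 'joint_torque': array([-5.88732819e-04, -4.40985203e+01, -1.77151072e+01,  6.34984835e-02,
        5.33855672e-02, -3.00545150e-05]), 'position': array([0.14633552, 0.60692475, 0.20943094]), 'tool_rot': array([ 7.85696633e-01,  6.18611184e-01, -8.80016602e-04,  4.78996494e-04]), 'ft_force': array([ 0.05298098, -0.09812885,  0.44658462]), 'moment': array([-0.00965822,  0.04163637, -0.07044447]), 'grip_width': 0.08704092733346681} 0.022
```

View pics/top.png

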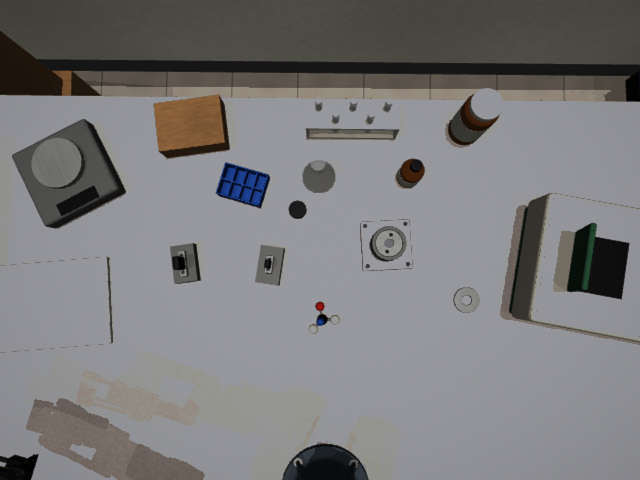

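View pics/scene.png

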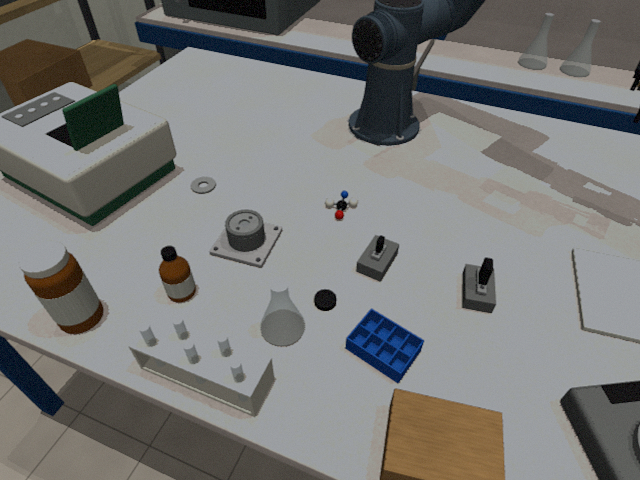

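```bash
sed -i "s/^import numpy as np, cv2/import numpy as np, cv2\nfrom scipy.spatial.transform import Rotation as R/; s/    return c$/    c['rotation']=R.from_quat(c['rotation']).as_matrix(); return c/" h.py
python3 - <<'E'
from h import *
t=shot('top'); p=t['pixels'][:,:,::-1]
a=cv2.resize(p[232:296,150:215],(400,400),interpolation=cv2.INTER_CUBIC); b=cv2.resize(p[211:276,354:419],(400,400),interpolation=cv2.INTER_CUBIC)
cv2.imwrite('pics/crop.png',np.hstack([a,b]))
for n,u,v,z in [('stand',185,263,.03),('grip',179,261,.09),('stand2',270,265,.03),('ring',388,243,.06)]: print(n,at(t,u,v,z))
g=cv2.cvtColor(p,cv2.COLOR_BGR2GRAY)
m=(g<125).astype(np.uint8)*255
m[:232]=0;m[296:]=0;m[:,:150]=0;m[:,300:]=0
for c in cv2.findContours(m,0,2)[0]:
    if cv2.contourArea(c)>200: print(cv2.minAreaRect(c),cv2.contourArea(c))
E
```

```text
stand [0.52559905 0.34263959 0.03      ]
grip [0.52746266 0.33814573 0.09      ]
stand2 [0.52421987 0.13865158 0.03      ]
ring [ 0.5786798  -0.13795881  0.06      ]
((269.7861022949219, 264.8901672363281), (24.937379837036133, 38.16635513305664), 8.746162414550781) 889.0
((184.96156311035156, 263.19232177734375), (38.57480239868164, 26.915536880493164), 82.87498474121094) 975.0
```

View pics/crop.png

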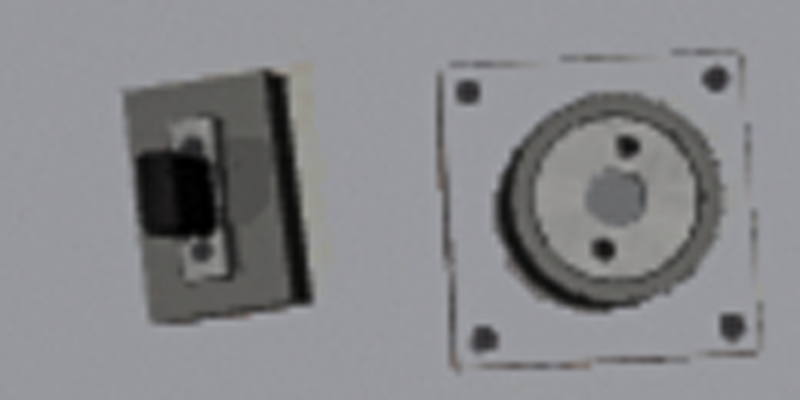

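Run:
```python
from h import *
t=shot('top')
A=lambda x,y,z: at(t,150+x/6.154,232+y/6.25,z)
B=lambda x,y,z: at(t,354+(x-400)/6.154,211+y/6.154,z)
yaw=lambda d: np.degrees(np.arctan2(d[1],d[0]))
c=[A(*q,.03) for q in [(122,90),(268,70),(295,302),(152,323)]]
print('stand',np.mean(c,0),yaw(c[0]-c[3]),yaw(c[1]-c[2]),[np.linalg.norm(c[i]-c[i-1]) for i in range(4)])
g=[A(*q,.09) for q in [(140,152),(205,152),(213,235),(145,237)]]; print('griptop',np.mean(g,0),[np.linalg.norm(g[i]-g[i-1]) for i in range(4)])
k=[A(*q,.04) for q in [(173,122),(215,116),(236,278),(190,282)]]; print('bar',np.mean(k,0),yaw(k[1]-k[2]),yaw(k[0]-k[3]),[np.linalg.norm(k[i]-k[i-1]) for i in range(4)])
h1,h2=B(627,146,.059),B(604,248,.059); print('holes',(h1+h2)/2,yaw(h1-h2),np.linalg.norm(h1-h2))
m=[B(*q,.012) for q in [(468,92),(715,78),(732,326),(484,339)]]; print('plate',np.mean(m,0),yaw(m[0]-m[3]),yaw(m[1]-m[2]))
p=t['pixels'][211:276,354:419]; 
o=robot.get_obs(); print(o['position'],R.from_quat(o['tool_rot']).as_matrix()[:,0])
```

```text
stand [0.52474713 0.34502853 0.03      ] 9.890323711980468 8.944704487730107 [np.float64(0.09038502076923648), np.float64(0.057596838216333685), np.float64(0.08980692587128353), np.float64(0.05610472794590555)]
griptop [0.52284345 0.33896312 0.09      ] [np.float64(0.030926644690992496), np.float64(0.02406214691408156), np.float64(0.030302579504093007), np.float64(0.025104979887546997)]
bar [0.52300265 0.34411336 0.04      ] 9.795014669224459 8.528671580003914 [np.float64(0.06129033977005103), np.float64(0.01641123114591462), np.float64(0.06225671023330658), np.float64(0.01780608867591374)]
holes [ 0.57880806 -0.14045924  0.059     ] -12.30587734356357 0.03970802707287831
plate [ 0.57850344 -0.14072757  0.012     ] 4.205477056550879 4.019958962236408
[0.14643471 0.60713996 0.20974883] [ 0.23462354  0.97208545 -0.0012896 ]
```

>>> carry_out:
  steps:
    - [[3.8,-2.65,0],2.3,0]
    - [[3.8,-2.65,0],2.3,0]
    - [[3.8,-2.65,0],2.3,0]
    - [[3.8,-2.65,0],2.3,0]
    - [[3.8,-2.65,0],2.3,0]
    - [[3.8,-2.65,0],2.3,0]
    - [[3.8,-2.65,0],2.3,0]
    - [[3.8,-2.65,0],2.3,0]
    - [[3.8,-2.65,0],2.3,0]
    - [[3.8,-2.65,0],2.3,0]

```text
time: 1.2
position: [0.5319, 0.3344, 0.2081]
tool_rot: [0.635, 0.772, -0.001, -0.001]
ft_force: [0.4, 1.1, 0.9]
grip_width: 0.0868
```

```bash
cat >> h.py <<'E'
def st():
    o=robot.get_obs(); M=R.from_quat(o['tool_rot']).as_matrix()
    print('t',o['time'],'p',np.round(o['position'],4),'jaw',np.round(np.degrees(np.arctan2(M[1,0],M[0,0])),2),'tilt',np.round(M[:2,2],4),'F',np.round(o['ft_force'],2),'M',np.round(o['moment'],3),'w',round(o['grip_width'],4)); return o
E
python3 - <<'E'
from h import *
st(); c=shot('wrist','w1.png')
print(c['eye'])
for n,p in [('grip top',(.523,.341,.09)),('stand',(.524,.345,.03))]: print(n,proj(c,p))
E
```

```text
t 1.2 p [0.5319 0.3344 0.2081] jaw 101.12 tilt [-0.0035 -0.0002] F [0.36 1.09 0.89] M [ 0.012 -0.047 -0.039] w 0.0868
[0.4584973  0.32003618 0.38358591]
grip top (np.float64(324.9169993903322), np.float64(223.89840066361543))
stand (np.float64(326.90163353724), np.float64(213.05249444896228))
```

View pics/w1.png

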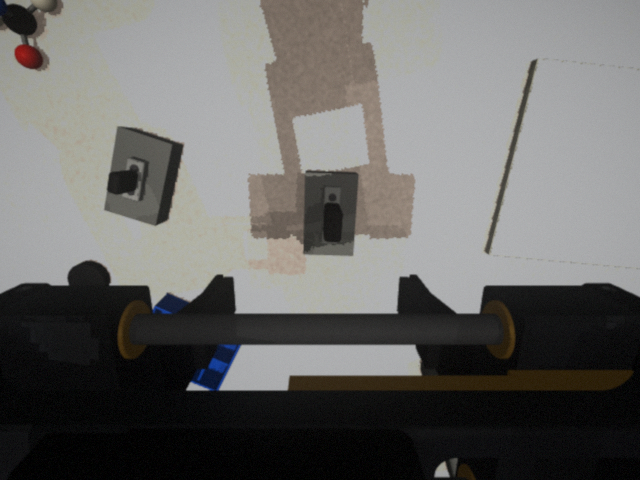

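Run:
```python
import cv2
p=cv2.imread('pics/w1.png')[160:265,280:385]
cv2.imwrite('pics/w1c.png',cv2.resize(cv2.convertScaleAbs(p,alpha=1.8,beta=10),(600,600),interpolation=cv2.INTER_CUBIC))
```

```text
(no output)
```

View pics/w1c.png

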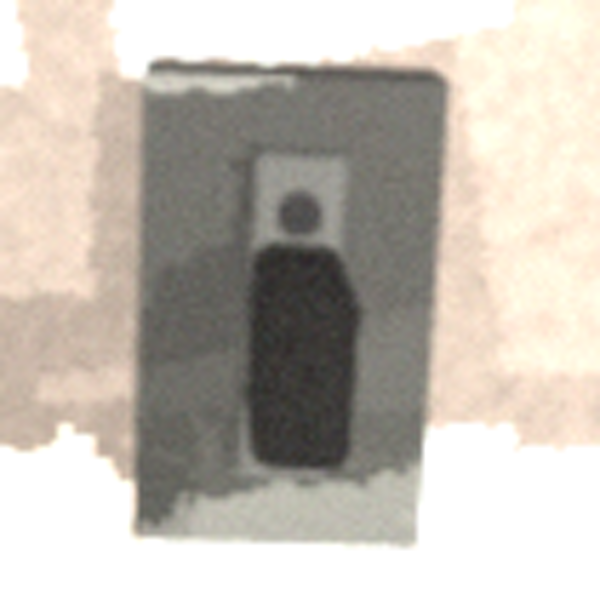

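Run:
```python
from h import *
c=shot('wrist')
W=lambda x,y,z: at(c,280+x/5.714,160+y/5.714,z)
k=[W(*q,.03) for q in [(147,80),(443,80),(415,543),(133,535)]]
yaw=lambda d: np.degrees(np.arctan2(d[1],d[0]))
print('stand',np.mean(k,0),yaw(k[3]-k[0]),yaw(k[2]-k[1]),[np.linalg.norm(k[i]-k[i-1]) for i in range(4)])
d=W(300,212,.04); r=np.radians(9.3); print('dot',d,'centre',d+.02*np.array([np.cos(r),np.sin(r),0]))
print('bar end',W(302,154,.04)+.031*np.array([np.cos(r),np.sin(r),0]))
print('grip top',W(303,385,.09), 'grip lo edge',W(304,466,.09)-.015*np.array([np.cos(r),np.sin(r),0]))
```

```text
stand [0.53585515 0.34311015 0.03      ] 8.572221291268274 9.348182338725248 [np.float64(0.08785340583002542), np.float64(0.054168554880656604), np.float64(0.08940799467187087), np.float64(0.05533913114667226)]
dot [0.51421678 0.3412718  0.04      ] centre [0.5339539  0.34450388 0.04      ]
bar end [0.53449534 0.34452054 0.04      ]
grip top [0.53399738 0.34361886 0.09      ] grip lo edge [0.53231125 0.34407146 0.09      ]
```

Run:
```python
from h import *
c=shot('wrist'); print(c['eye']); st()
```

```text
[0.46224906 0.31817086 0.38324155]
t 1.35 p [0.5332 0.3336 0.2078] jaw 100.74 tilt [-0.0026 -0.0003] F [-0.41  0.4   0.61] M [-0.001  0.08  -0.036] w 0.087
```

>>> carry_out:
  steps:
    - [[-0.3,0.6,-3],-0.8,0]
    - [[-0.3,0.5,-2],-0.7,0]
    - [[0,0,0],0,0]
    - [[0,0,0],0,0]

```text
time: 1.75
position: [0.5243, 0.3464, 0.1571]
tool_rot: [0.648, 0.761, -0.001, -0.002]
ft_force: [1.2, 0.5, 1.1]
grip_width: 0.0869
```

Run:
```python
from h import *
st(); c=shot('wrist','w2.png'); st(); print(c['eye']); np.savez('w2.npz',**{k:c[k] for k in c if k!='pixels'})
p=c['pixels'][:,:,::-1]; u,v=map(int,proj(c,(.527,.345,.05))); print(u,v)
p=p[max(v-85,0):v+85,u-85:u+85]; cv2.imwrite('pics/w2c.png',cv2.resize(cv2.convertScaleAbs(p,alpha=1.8,beta=10),None,fx=3.5,fy=3.5,interpolation=cv2.INTER_CUBIC))
```

```text
t 1.75 p [0.5243 0.3464 0.1571] jaw 99.18 tilt [-0.0044  0.0006] F [1.16 0.54 1.05] M [0.079 0.028 0.018] w 0.0869
t 1.8 p [0.5241 0.3464 0.1572] jaw 99.18 tilt [-0.0047  0.0007] F [-0.82 -0.21  0.58] M [ 0.038  0.03  -0.002] w 0.0872
[0.45064963 0.33435807 0.33263838]
313 237
```

View pics/w2c.png

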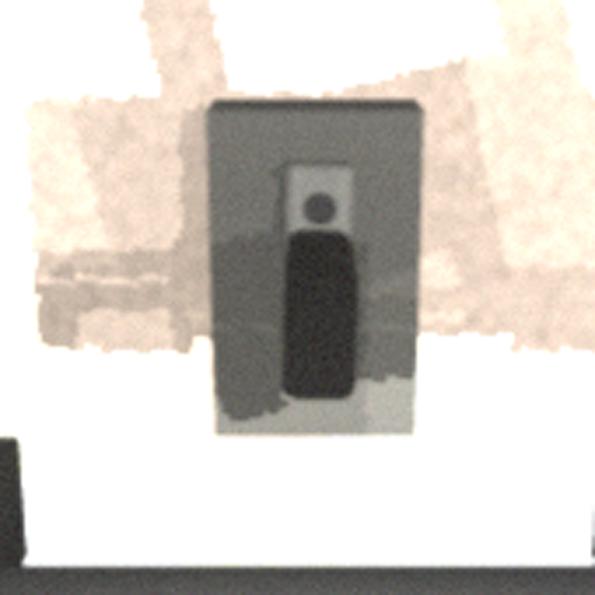

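Run:
```python
from h import *
c=dict(np.load('w2.npz'))
W=lambda x,y,z: at(c,228+x/3.5,152+y/3.5,z)
k=[W(*q,.03) for q in [(208,108),(423,108),(413,433),(216,433)]]
print('stand',np.mean(k,0),[np.linalg.norm(k[i]-k[i-1]) for i in range(4)])
r=np.radians(9.2); a=np.array([np.cos(r),np.sin(r),0])
print('dot c',W(320,208,.04)+.02*a,'bar end',W(320,164,.04)+.031*a,'grip end',W(319,398,.09)-.015*a)
```

```text
stand [0.52543344 0.34866146 0.03      ] [np.float64(0.08972728759258848), np.float64(0.05542656031570362), np.float64(0.0897459655074387), np.float64(0.05492520929812078)]
dot c [0.52462383 0.34974783 0.04      ] bar end [0.52436344 0.3496891  0.04      ] grip end [0.52296873 0.34873562 0.09      ]
```

>>> carry_out:
  steps:
    - [[0,0.2,-2.5],0,0]
    - [[0,0,-2.5],0,0]
    - [[0,0,-1.5],0,0]
    - [[0,0,0],0,0]

```text
time: 2.2
position: [0.5264, 0.3515, 0.0968]
tool_rot: [0.647, 0.763, 0.004, 0.0]
ft_force: [-0.5, 0.4, 0.3]
grip_width: 0.087
```

```bash
python3 -c "
from h import *
st()"
```

```text
t 2.2 p [0.5264 0.3515 0.0968] jaw 99.38 tilt [0.0057 0.0053] F [-0.52  0.36  0.27] M [ 0.031 -0.016 -0.035] w 0.087
```

>>> carry_out:
  steps:
    - [[-0.2,-0.25,-1.3],0,0]
    - [[0,0,-1.2],0,0]
    - [[0,0,0],0,0]
    - [[0,0,0],0,0]

```text
time: 2.6
position: [0.5262, 0.3501, 0.0737]
tool_rot: [0.647, 0.763, 0.007, 0.002]
ft_force: [1.0, -0.1, -0.0]
grip_width: 0.0872
```

```bash
python3 -c "
from h import *
st()"
```

```text
t 2.6 p [0.5262 0.3501 0.0737] jaw 99.43 tilt [0.0115 0.0078] F [ 1.03 -0.09 -0.01] M [0.051 0.054 0.025] w 0.0872
```

>>> carry_out:
  steps:
    - [[-0.1,0,-0.3],0,0]
    - [[0,0,0],0,0.5]
    - [[0,0,0],0,0.75]
    - [[0,0,0],0,1]
    - [[0,0,0],0,1]
    - [[0,0,0],0,1]
    - [[0,0,0],0,1]
    - [[0,0,0],0,1]
  squeeze: 35

```text
time: 3.4
position: [0.5265, 0.3507, 0.0724]
tool_rot: [0.647, 0.763, 0.008, 0.003]
ft_force: [0.2, 0.6, -0.7]
grip_width: 0.039
```

```bash
python3 -c "
from h import *
st()"
```

```text
t 3.4 p [0.5265 0.3507 0.0724] jaw 99.43 tilt [0.0149 0.0092] F [ 0.17  0.6  -0.71] M [-0.031  0.046 -0.069] w 0.039
```

>>> carry_out:
  steps:
    - [[0,0,0],0,1]
    - [[0,0,0],0,1]
    - [[0,0,0],0,1]
    - [[0,0,0],0,1]
    - [[0,0,0],0,1]
    - [[0,0,0],0,1]

```text
time: 4.0
position: [0.5265, 0.3506, 0.0723]
tool_rot: [0.647, 0.763, 0.008, 0.003]
ft_force: [-0.4, -0.1, -0.2]
grip_width: 0.0151
```

```bash
python3 -c "
from h import *
st()"
```

```text
t 4.0 p [0.5265 0.3506 0.0723] jaw 99.43 tilt [0.0148 0.0092] F [-0.37 -0.08 -0.25] M [0.051 0.046 0.024] w 0.0151
```

>>> carry_out:
  steps:
    - [[0,0,1.5],0,1]
    - [[0,0,3],0,1]
    - [[0,0,4],0,1]
    - [[0,0,3],0,1]
    - [[0,0,0],0,1]
  squeeze: 40

```text
time: 4.5
position: [0.5242, 0.3497, 0.1923]
tool_rot: [0.647, 0.763, 0.006, 0.002]
ft_force: [1.4, 0.9, -1.7]
grip_width: 0.0147
```

```bash
python3 -c "
from h import *
st()"
```

```text
t 4.5 p [0.5242 0.3497 0.1923] jaw 99.42 tilt [0.0106 0.0075] F [ 1.38  0.86 -1.65] M [ 0.017 -0.015 -0.023] w 0.0147
```

>>> carry_out:
  steps:
    - [[0.5,-4,0],-2,1]
    - [[0.5,-4.8,0],-2,1]
    - [[0.5,-4.8,0],-2,1]
    - [[0.5,-4.8,0],-2,1]
    - [[0.5,-4.8,0],-2,1]
    - [[0.5,-4.8,0],-2,1]
    - [[0.5,-4.8,0],-2,1]
    - [[0.5,-4.8,0],-2,1]
    - [[0.4,-3,0],-2,1]
    - [[0,-1,0],-1,1]

```text
time: 5.5
position: [0.5624, -0.0783, 0.1884]
tool_rot: [0.766, 0.643, 0.006, 0.001]
ft_force: [0.7, 0.4, -2.3]
grip_width: 0.0147
```

```bash
python3 -c "
from h import *
st()"
```

```text
t 5.5 p [ 0.5624 -0.0783  0.1884] jaw 80.03 tilt [0.0097 0.0066] F [ 0.66  0.35 -2.26] M [ 0.028 -0.011  0.024] w 0.0147
```

>>> carry_out:
  steps:
    - [[0.8,-3,-1],-1,1]
    - [[0.7,-2.2,-1],-1,1]
    - [[0.2,-0.7,-1],-0.3,1]
    - [[0,0,0],0,1]
    - [[0,0,0],0,1]

```text
time: 6.0
position: [0.5761, -0.1361, 0.1544]
tool_rot: [0.78, 0.626, 0.005, -0.004]
ft_force: [0.4, -0.6, -1.4]
grip_width: 0.015
```

Run:
```python
from h import *
st(); c=shot('wrist','w3.png'); st(); np.savez('w3.npz',**{k:c[k] for k in c if k!='pixels'})
print(c['eye'],proj(c,(.5788,-.1405,.059)))
```

```text
t 6.0 p [ 0.5761 -0.1361  0.1544] jaw 77.55 tilt [0.003  0.0121] F [ 0.37 -0.55 -1.4 ] M [ 0.002  0.03  -0.011] w 0.015
t 6.05 p [ 0.5758 -0.1358  0.1543] jaw 77.57 tilt [0.0024 0.0123] F [ 0.54 -0.11 -1.4 ] M [ 0.01   0.046 -0.018] w 0.0152
[ 0.50196729 -0.12168834  0.32951409] (np.float64(310.0797520816176), np.float64(242.23413577045162))
```

View pics/w3.png

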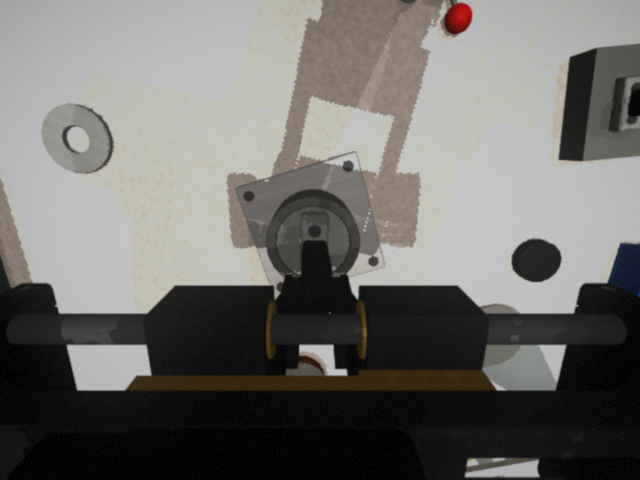

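Run:
```python
from h import *
p=cv2.imread('pics/w3.png')[170:290,250:390]
cv2.imwrite('pics/w3c.png',cv2.resize(cv2.convertScaleAbs(p,alpha=2.2,beta=0),None,fx=5,fy=5,interpolation=cv2.INTER_CUBIC))
```

```text
(no output)
```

View pics/w3c.png

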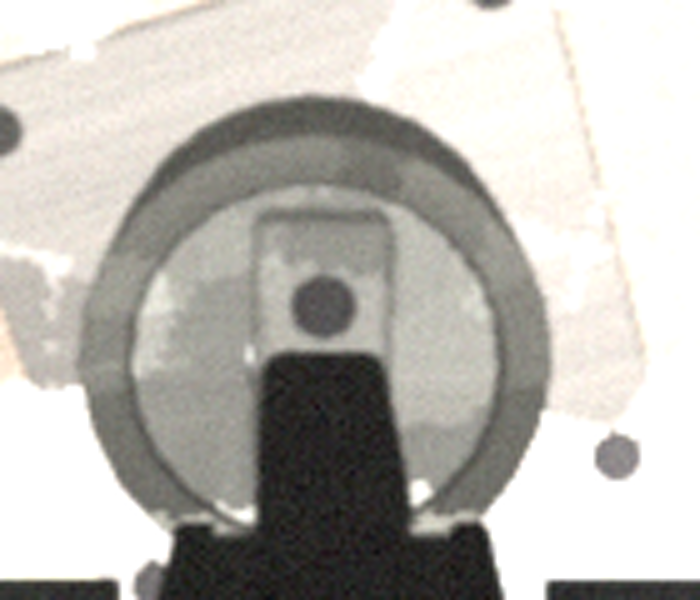

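```bash
cat > fit.py <<'E'
from h import *
from scipy.optimize import least_squares
def circ(P,r0):
    s=least_squares(lambda q: np.hypot(P[:,0]-q[0],P[:,1]-q[1])-r0,P.mean(0)[:2]); return s.x,np.abs(s.fun).max()
E
python3 - <<'E'
from fit import *
c=dict(np.load('w3.npz'))
W=lambda q,z: at(c,250+q[0]/5,170+q[1]/5,z)
P=np.array([W(q,.062) for q in [(131,355),(499,350),(315,185),(165,470),(468,460)]])
print(circ(P,.0315)); Q=np.array([W(q,.062) for q in [(80,350),(550,350),(310,132)]]); print(circ(Q,.040))
b=np.radians(77.57-90); a=np.array([np.cos(b),np.sin(b),0])
z=.1543-.0323
print('dot',W((324,305),z),'centre',W((324,305),z)+.02*a,'end',W((322,212),z)+.031*a)
print('bar dir', (W((323,400),z)-W((323,212),z))[:2])
E
```

```text
(array([ 0.57971107, -0.13826963]), np.float64(0.0006991850600887861))
(array([ 0.58000843, -0.1381764 ]), np.float64(0.0004896065979842074))
dot [ 0.55421926 -0.13147992  0.122     ] centre [ 0.57375045 -0.13578486  0.122     ] end [ 0.57255279 -0.13574929  0.122     ]
bar dir [ 0.02442161 -0.00545178]
```

>>> carry_out:
  steps:
    - [[0.4,-0.15,-0.8],0,1]
    - [[0.25,-0.1,-0.8],0,1]
    - [[0,0,-0.6],0,1]
    - [[0,0,-0.3],0,1]
    - [[0,0,0],0,1]

```text
time: 6.55
position: [0.5827, -0.1344, 0.1281]
tool_rot: [0.778, 0.628, 0.005, -0.004]
ft_force: [-0.6, -0.2, -1.4]
grip_width: 0.0151
```

```bash
python3 -c "
from h import *
st()"
```

```text
t 6.55 p [ 0.5827 -0.1344  0.1281] jaw 77.86 tilt [0.0027 0.013 ] F [-0.6  -0.15 -1.37] M [-0.039 -0.01   0.028] w 0.0151
```

>>> carry_out:
  steps:
    - [[0,-0.3,-0.2],0,1]
    - [[0,-0.2,-0.2],0,1]
    - [[0,0,0],0,1]

```text
time: 6.85
position: [0.5828, -0.1399, 0.124]
tool_rot: [0.778, 0.628, 0.005, -0.004]
ft_force: [-0.1, 0.2, -0.9]
grip_width: 0.0147
```

```bash
python3 -c "
from h import *
st()"
```

```text
t 6.85 p [ 0.5828 -0.1399  0.124 ] jaw 77.87 tilt [0.003  0.0127] F [-0.15  0.21 -0.91] M [ 0.014 -0.019 -0.012] w 0.0147
```

>>> carry_out:
  steps:
    - [[0,0.12,-0.3],0,1]
    - [[0,0,-0.3],0,1]
    - [[0,0,-0.2],0,1]

```text
time: 7.15
position: [0.5832, -0.1392, 0.116]
tool_rot: [0.778, 0.628, 0.006, -0.003]
ft_force: [0.1, -0.5, -0.6]
grip_width: 0.0148
```

```bash
python3 -c "
from h import *
st()
c=shot('wrist','w4.png'); np.savez('w4.npz',**{k:c[k] for k in c if k!='pixels'}); st()
p=c['pixels'][170:290,250:390,::-1]
cv2.imwrite('pics/w4c.png',cv2.resize(cv2.convertScaleAbs(p,alpha=2.2,beta=0),None,fx=5,fy=5,interpolation=cv2.INTER_CUBIC))"
```

```text
t 7.15 p [ 0.5832 -0.1392  0.116 ] jaw 77.83 tilt [0.0044 0.0122] F [ 0.08 -0.46 -0.6 ] M [-0.057 -0.03  -0.015] w 0.0148
t 7.2 p [ 0.5829 -0.139   0.1157] jaw 77.83 tilt [0.0037 0.0125] F [ 0.48  0.53 -1.6 ] M [ 0.004 -0.044 -0.014] w 0.0149
```

View pics/w4c.png

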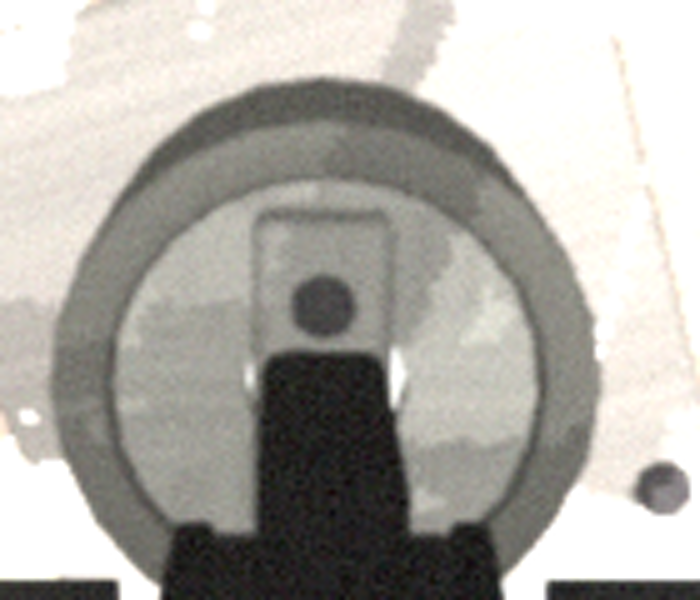

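Run:
```python
from fit import *
c=dict(np.load('w4.npz'))
W=lambda q,z: at(c,250+q[0]/5,170+q[1]/5,z)
P=np.array([W(q,.062) for q in [(111,375),(543,378),(325,180),(165,505)]])
print(circ(P,.0315)); Q=np.array([W(q,.062) for q in [(53,370),(599,370),(330,122)]]); print(circ(Q,.040))
b=np.radians(77.83-90); a=np.array([np.cos(b),np.sin(b),0])
z=.1157-.0323
print('centre',W((323,305),z)+.02*a,'end',W((323,212),z)+.031*a)
```

```text
(array([ 0.57950656, -0.13729544]), np.float64(0.001361018676401253))
(array([ 0.58062165, -0.1382322 ]), np.float64(0.00044664304706327346))
centre [ 0.58093327 -0.13895575  0.0834    ] end [ 0.57977195 -0.13867651  0.0834    ]
```

>>> carry_out:
  steps:
    - [[-0.03,0.06,-0.2],0,1]
    - [[0,0,-0.2],0,1]
    - [[0,0,-0.2],0,1]

```text
time: 7.5
position: [0.5827, -0.1383, 0.1093]
tool_rot: [0.778, 0.628, 0.005, -0.004]
ft_force: [-0.3, -0.3, -1.8]
grip_width: 0.015
```

```bash
python3 -c "
from h import *
st()"
```

```text
t 7.5 p [ 0.5827 -0.1383  0.1093] jaw 77.84 tilt [0.004  0.0124] F [-0.33 -0.31 -1.84] M [-0.032 -0.058  0.02 ] w 0.015
```

>>> carry_out:
  steps:
    - [[0,0,-0.1],0,1]
    - [[0,0,0],0,1]

```text
time: 7.7
position: [0.5826, -0.1382, 0.1084]
tool_rot: [0.778, 0.628, 0.005, -0.004]
ft_force: [-0.6, -0.2, 0.4]
grip_width: 0.0148
```

```bash
python3 -c "
from h import *
st()"
```

```text
t 7.7 p [ 0.5826 -0.1382  0.1084] jaw 77.84 tilt [0.0037 0.0125] F [-0.61 -0.15  0.36] M [ 0.029  0.077 -0.016] w 0.0148
```

>>> carry_out:
  steps:
    - [[0,0,0.05],-3,1]
    - [[0,0,0],-3,1]
    - [[0,-0.02,0],-3,1]
  squeeze: 50

```text
time: 8.0
position: [0.5828, -0.1385, 0.109]
tool_rot: [0.826, 0.564, 0.006, -0.003]
ft_force: [-0.2, 0.7, -1.2]
grip_width: 0.0145
```

```bash
python3 -c "
from h import *
st()"
```

```text
t 8.0 p [ 0.5828 -0.1385  0.109 ] jaw 68.62 tilt [0.006  0.0111] F [-0.17  0.72 -1.2 ] M [-0.019  0.034  0.238] w 0.0145
```

>>> carry_out:
  steps:
    - [[-0.01,-0.03,0],-3,1]
    - [[-0.01,-0.03,0],-3,1]
    - [[-0.01,-0.03,0],-3,1]
    - [[-0.01,-0.03,0],-3,1]
    - [[-0.01,-0.03,0],-3,1]
    - [[-0.01,-0.03,0],-3,1]

```text
time: 8.6
position: [0.5825, -0.1398, 0.109]
tool_rot: [0.905, 0.424, 0.006, -0.002]
ft_force: [-0.8, 0.7, -1.1]
grip_width: 0.0145
```

```bash
python3 -c "
from h import *
st()"
```

```text
t 8.6 p [ 0.5825 -0.1398  0.109 ] jaw 50.22 tilt [0.0096 0.0079] F [-0.78  0.73 -1.08] M [ 0.062 -0.045  0.292] w 0.0145
```

>>> carry_out:
  steps:
    - [[-0.01,-0.01,0],-3,1]
    - [[-0.01,-0.01,0],-3,1]
    - [[0,0,0],-2,1]

```text
time: 8.9
position: [0.5825, -0.14, 0.109]
tool_rot: [0.933, 0.359, 0.006, -0.001]
ft_force: [-0.3, 0.1, -1.8]
grip_width: 0.0149
```

```bash
python3 -c "
from h import *
st()"
```

```text
t 8.9 p [ 0.5825 -0.14    0.109 ] jaw 42.06 tilt [0.0108 0.0054] F [-0.27  0.13 -1.82] M [-0.083  0.018  0.201] w 0.0149
```

>>> carry_out:
  steps:
    - [[0,0,0],-2,1]
    - [[0,0,0],-2,1]

```text
time: 9.1
position: [0.5824, -0.1402, 0.109]
tool_rot: [0.945, 0.326, 0.006, 0.0]
ft_force: [-0.1, -0.1, -1.8]
grip_width: 0.0143
```

>>> carry_out:
  steps:
    - [[0,0,0],-1.5,1]

```text
time: 9.2
position: [0.5824, -0.1403, 0.109]
tool_rot: [0.95, 0.313, 0.006, 0.0]
ft_force: [-1.4, -0.5, -1.5]
grip_width: 0.0146
```

```bash
python3 -c "
from h import *
st()"
```

```text
t 9.2 p [ 0.5824 -0.1403  0.109 ] jaw 36.49 tilt [0.0109 0.0031] F [-1.38 -0.48 -1.46] M [-0.109  0.126  0.199] w 0.0146
```

>>> carry_out:
  steps:
    - [[0,0,0],-1.5,1]
    - [[0,0,0],0,1]

```text
time: 9.4
position: [0.5823, -0.1404, 0.1089]
tool_rot: [0.954, 0.3, 0.006, 0.0]
ft_force: [-0.1, -1.0, -0.7]
grip_width: 0.0145
```

```bash
python3 -c "
from h import *
st()"
```

```text
t 9.4 p [ 0.5823 -0.1404  0.1089] jaw 34.92 tilt [0.0109 0.0024] F [-0.13 -0.96 -0.66] M [-0.054  0.03   0.151] w 0.0145
```

>>> carry_out:
  steps:
    - [[0,0,0],-1.5,1]

```text
time: 9.5
position: [0.5823, -0.1404, 0.109]
tool_rot: [0.958, 0.287, 0.006, 0.001]
ft_force: [-1.2, 0.1, -0.2]
grip_width: 0.0145
```

```bash
python3 -c "
from h import *
st()"
```

```text
t 9.5 p [ 0.5823 -0.1404  0.109 ] jaw 33.37 tilt [0.0109 0.002 ] F [-1.18  0.08 -0.19] M [-0.143  0.048  0.219] w 0.0145
```

>>> carry_out:
  steps:
    - [[0,0,0],-1.5,1]

```text
time: 9.6
position: [0.5823, -0.1405, 0.109]
tool_rot: [0.962, 0.274, 0.005, 0.001]
ft_force: [0.4, -0.3, -0.2]
grip_width: 0.0147
```

```bash
python3 -c "
from h import *
st()"
```

```text
t 9.6 p [ 0.5823 -0.1405  0.109 ] jaw 31.78 tilt [0.0109 0.0015] F [ 0.41 -0.29 -0.18] M [-0.078  0.038  0.425] w 0.0147
```

>>> carry_out:
  steps:
    - [[0,0,0],-1.5,1]

```text
time: 9.7
position: [0.5822, -0.1406, 0.109]
tool_rot: [0.965, 0.261, 0.005, 0.001]
ft_force: [0.7, -1.3, -1.0]
grip_width: 0.0146
```

```bash
python3 -c "
from h import *
st()"
```

```text
t 9.7 p [ 0.5822 -0.1406  0.109 ] jaw 30.23 tilt [0.0107 0.0008] F [ 0.7  -1.25 -1.03] M [0.011 0.043 0.61 ] w 0.0146
```

>>> carry_out:
  steps:
    - [[0,0,0],0,1]
    - [[0,0,0],1,1]
    - [[0,0,0],1.5,1]

```text
time: 10.0
position: [0.5823, -0.1405, 0.109]
tool_rot: [0.959, 0.283, 0.005, 0.001]
ft_force: [0.5, -0.0, -1.3]
grip_width: 0.0147
```

```bash
python3 -c "
from h import *
st()"
```

```text
t 10.0 p [ 0.5823 -0.1405  0.109 ] jaw 32.89 tilt [0.0108 0.0011] F [ 0.49 -0.02 -1.31] M [-0.055  0.05   0.165] w 0.0147
```

>>> carry_out:
  steps:
    - [[0,0,0],1.5,1]
    - [[0,0,0.1],0.5,1]
    - [[0,0,0.4],0,1]

```text
time: 10.3
position: [0.582, -0.1401, 0.1136]
tool_rot: [0.954, 0.3, 0.005, -0.0]
ft_force: [0.3, -0.2, -0.5]
grip_width: 0.0147
```

```bash
python3 -c "
from h import *
st()"
```

```text
t 10.3 p [ 0.582  -0.1401  0.1136] jaw 34.92 tilt [0.0101 0.0032] F [ 0.33 -0.16 -0.49] M [-0.067  0.009  0.013] w 0.0147
```

>>> carry_out:
  steps:
    - [[0,0,2],0,1]
    - [[0,0,3],0,1]
    - [[0,0,3],0,1]
    - [[0,3,0],5,1]
    - [[-0.4,4.8,0],5,1]
    - [[-0.5,4.8,0],5,1]
    - [[-0.5,4.8,0],6,1]
    - [[-0.5,4.8,0],6,1]
    - [[-0.5,4.8,0],6,1]
    - [[-0.5,4.8,0],6,1]

```text
time: 11.3
position: [0.5556, 0.1805, 0.2018]
tool_rot: [0.797, 0.604, 0.011, 0.001]
ft_force: [0.8, -0.3, -1.2]
grip_width: 0.0143
```

Run:
```python
from h import *
st(); t=shot('top')
p=t['pixels'][211:276,354:419,::-1]
cv2.imwrite('pics/ring.png',cv2.resize(p,(520,520),interpolation=cv2.INTER_CUBIC))
```

```text
t 11.3 p [0.5556 0.1805 0.2018] jaw 74.31 tilt [0.019  0.0128] F [ 0.81 -0.33 -1.25] M [ 0.063 -0.036  0.026] w 0.0143
```

View pics/ring.png

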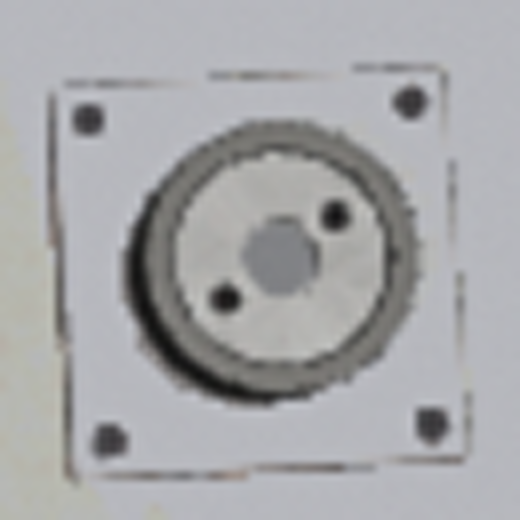

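>>> carry_out:
  steps:
    - [[-0.4,3,0],5,1]
    - [[-0.6,4,0],6,1]
    - [[-0.6,4,0],5,1]
    - [[-0.6,3,-1],5,1]
    - [[-0.3,1.5,-1],2,1]
    - [[0,0,0],0,1]
    - [[0,0,0],0,1]

```text
time: 12.05
position: [0.5271, 0.3519, 0.1833]
tool_rot: [0.652, 0.758, 0.014, -0.004]
ft_force: [1.3, -0.2, -1.6]
grip_width: 0.0147
```

```bash
python3 -c "
from h import *
st()"
```

```text
t 12.05 p [0.5271 0.3519 0.1833] jaw 98.64 tilt [0.012  0.0274] F [ 1.25 -0.19 -1.62] M [-0.019 -0.03  -0.021] w 0.0147
```

>>> carry_out:
  steps:
    - [[0,-0.15,-2],0.8,1]
    - [[0,-0.1,-2.5],0,1]
    - [[0,0,-2],0,1]
    - [[0,0,-0.8],0,1]
    - [[0,0,0],0,1]

```text
time: 12.55
position: [0.5319, 0.3412, 0.1112]
tool_rot: [0.652, 0.758, 0.015, -0.002]
ft_force: [-0.0, -0.8, -0.9]
grip_width: 0.0152
```

```bash
python3 -c "
from h import *
st()"
```

```text
t 12.55 p [0.5319 0.3412 0.1112] jaw 98.67 tilt [0.0167 0.0262] F [-0.02 -0.82 -0.94] M [0.02  0.104 0.006] w 0.0152
```

>>> carry_out:
  steps:
    - [[-0.25,0.4,0],0.8,1]
    - [[-0.2,0.4,0],0,1]
    - [[0,0,0],0,1]
    - [[0,0,0],0,1]

```text
time: 12.95
position: [0.5299, 0.3492, 0.1149]
tool_rot: [0.647, 0.762, 0.018, -0.001]
ft_force: [0.6, 0.1, -1.6]
grip_width: 0.0146
```

```bash
python3 -c "
from h import *
st()"
```

```text
t 12.95 p [0.5299 0.3492 0.1149] jaw 99.38 tilt [0.0219 0.0285] F [ 0.61  0.05 -1.62] M [-0.031  0.052 -0.014] w 0.0146
```

>>> carry_out:
  steps:
    - [[-0.3,0.05,-1],0,1]
    - [[0,0,-1],0,1]
    - [[0,0,0],0,1]

```text
time: 13.25
position: [0.5268, 0.3504, 0.0945]
tool_rot: [0.647, 0.763, 0.019, -0.0]
ft_force: [0.7, -0.8, -1.4]
grip_width: 0.0146
```

```bash
python3 -c "
from h import *
st()"
```

```text
t 13.25 p [0.5268 0.3504 0.0945] jaw 99.43 tilt [0.0239 0.0293] F [ 0.67 -0.82 -1.42] M [-0.008  0.042  0.064] w 0.0146
```

>>> carry_out:
  steps:
    - [[0,0,-0.7],0,1]
    - [[0,0,-0.6],0,1]
    - [[0,0,-0.5],0,1]

```text
time: 13.55
position: [0.5268, 0.3505, 0.0748]
tool_rot: [0.647, 0.763, 0.019, -0.0]
ft_force: [0.2, -0.5, -1.4]
grip_width: 0.0149
```

```bash
python3 -c "
from h import *
st()"
```

```text
t 13.55 p [0.5268 0.3505 0.0748] jaw 99.44 tilt [0.0238 0.0292] F [ 0.23 -0.52 -1.45] M [-0.031  0.073 -0.035] w 0.0149
```

In the wells, no contact forces. Lower until seated.

>>> carry_out:
  steps:
    - [[0,0,-0.15],0,1]
    - [[0,0,-0.1],0,1]
    - [[0,0,0],0,1]

```text
time: 13.85
position: [0.5272, 0.3503, 0.0725]
tool_rot: [0.647, 0.763, 0.019, -0.0]
ft_force: [-0.1, 0.3, -1.5]
grip_width: 0.0147
```

```bash
python3 -c "
from h import *
st()"
```

```text
t 13.85 p [0.5272 0.3503 0.0725] jaw 99.44 tilt [0.0237 0.0289] F [-0.11  0.32 -1.49] M [-0.063  0.054 -0.004] w 0.0147
```

Not yet bearing; release will drop the last fraction. Lower a little more, then open.

>>> carry_out:
  steps:
    - [[0,0,-0.08],0,1]
    - [[0,0,0],0,0.8]
    - [[0,0,0],0,0.6]
    - [[0,0,0],0,0.4]
    - [[0,0,0],0,0.2]
    - [[0,0,0],0,0]
    - [[0,0,0],0,0]
    - [[0,0,0],0,0]
    - [[0,0,0],0,0]

```text
time: 14.75
position: [0.5282, 0.3508, 0.0724]
tool_rot: [0.647, 0.763, 0.02, 0.0]
ft_force: [0.7, 0.4, 0.5]
grip_width: 0.0652
```

```bash
python3 -c "
from h import *
st()"
```

```text
t 14.75 p [0.5282 0.3508 0.0724] jaw 99.43 tilt [0.0262 0.0302] F [0.7  0.4  0.51] M [0.022 0.059 0.011] w 0.0652
```

>>> carry_out:
  steps:
    - [[0,0,0],0,0]
    - [[0,0,0],0,0]
    - [[0,0,2],0,0]
    - [[0,0,3],0,0]
    - [[0,0,4],0,0]
    - [[0,0,2],0,0]
    - [[-4,0,0],0,0]
    - [[-4,0,0],0,0]
    - [[0,0,0],0,0]
    - [[0,0,0],0,0]

```text
time: 15.75
position: [0.4461, 0.3501, 0.1865]
tool_rot: [0.647, 0.762, 0.021, 0.0]
ft_force: [0.1, 0.5, 0.2]
grip_width: 0.0872
```

Run:
```python
from h import *
st(); t=shot('wrist'); u,v=map(int,proj(t,(.525,.347,.05))); print(u,v)
np.savez('w5.npz',**{k:t[k] for k in t if k!='pixels'})
u0,v0=max(u-85,0),max(v-85,0); print(u0,v0)
p=t['pixels'][v0:v0+170,u0:u0+170,::-1]
s=shot('scene')['pixels'][230:330,430:530,::-1]
cv2.imwrite('pics/fin.png',np.hstack([cv2.resize(cv2.convertScaleAbs(p,alpha=1.8),(400,400)),cv2.resize(cv2.convertScaleAbs(s,alpha=1.5),(400,400))]))
```

```text
t 15.75 p [0.4461 0.3501 0.1865] jaw 99.35 tilt [0.0274 0.0309] F [0.12 0.53 0.23] M [-0.005 -0.021  0.02 ] w 0.0872
297 295
212 210
```

View pics/fin.png

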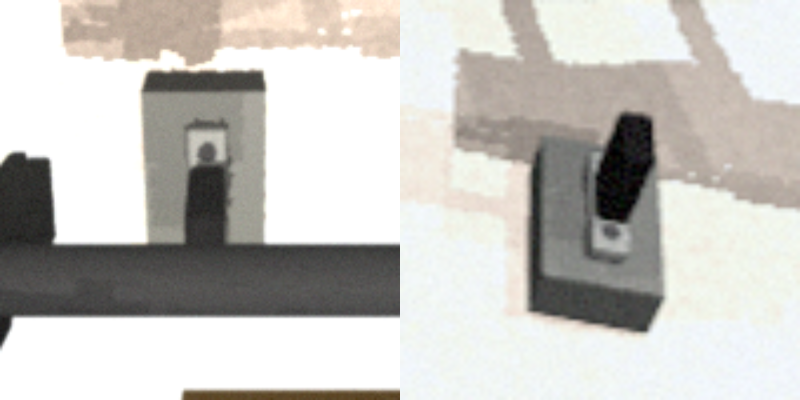

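```bash
python3 -c "
from h import *
st(); print(robot.hand_in())"
```

```text
t 15.85 p [0.4464 0.3499 0.186 ] jaw 99.31 tilt [0.0262 0.0305] F [ 0.48 -0.24  0.4 ] M [ 0.023  0.011 -0.021] w 0.0874
the job is handed in; nothing more can be done
None
```

The retaining ring is turned home and the larger spanner is back in its own stand. I handed the job in at about 16 s of the 72 s allowed, and no verdict was reported.

- **Pins in:** I saw the holes' bearing in the top image, and the pins dropped in on the first dab. They touched the floor lightly at about 2 N, and I turned the ring with them about 6 mm down.
- **Turn:** The turning moment ran at 0.15 to 0.3 N m, then climbed to 0.6 N m when the ring met its stop. I backed off to unload the pins and lifted out. The top image afterwards shows the holes turned about 40.3°, or 0.70 rad, which agrees with the stop.
- **Spanner returned:** The last views show its crossbar on the stand's top face, about 1 mm off its centre line. The gripper is clear, and nothing I saw looked disturbed. I did not re-measure the bystanders.

Not everything agreed:
- **Camera differences:** The top and wrist cameras differed by 2 to 5 mm on positions. The first wrist image was off by up to about 10 mm, taken while the arm was still settling.
- **Tool tilt:** It drifted to about 0.04 rad by the end. The spanner was released into the wells and should stand upright, but I judged that only by eye.

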